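# Open the child-safe vitamin tub on the office desk

## Task

Take the safety cap off the vitamin tub: squeeze its two side tabs inward, firmly but without crushing them, and while squeezing turn the cap anticlockwise (seen from above) until you feel it come gently up against its stop, then lift it straight off without forcing anything. Set the cap down the right way up in the shallow wooden tray - lower it in and let go, do not drop it - and leave the mug, stapler and calculator where they are.

Things in the scene. Friction and masses are not known exactly. Their poses are not given: they have to be found in the camera images.
- tub: White round vitamin tub, 68 mm across, fixed in a square dark steel holder 110 x 110 x 22 mm that does not move. Origin: centre of the holder's underside, on the desk; z up the tub's axis. Shoulder at height 76 mm. On it stands a locking collar, radius 24 to 28 mm, top at 84 mm, with an 11 mm wide notch on its +y and -y sides in which the cap's teeth sit.
- neck_top (a point): Centre of the tub's foil-sealed neck top, 112 mm above the desk, on which the cap rests; neck radius 13 mm. Hidden under the cap the neck has a bayonet: anticlockwise the cap meets an end stop after some 28 to 84 degrees (differs each time, cannot be seen). It lifts off only in the last 7 degrees before the stop, best 2 to 5 degrees back from it.
- cap: Grey plastic safety cap, loose, 60 to 110 g with tabs, round body 43 mm across, 37.5 mm tall. Origin: centre of its lower rim (78.5 mm above the desk when on the tub); z up out of the closed top. Tabs on its +y and -y sides. Play on the neck: 0.8 mm sideways, 2 mm up while locked. Neither pressing it on the tub nor turning it against its lock may exceed 40 N.
- tab_a: Squeeze tab on the cap's +y side: upright flat paddle 22 mm wide, 4 mm thick, 7.5 to 37.5 mm above the cap's rim, outer face 30 mm from the cap's axis, a tooth below it in the collar's notch. Spring-loaded: moves 4.5 mm inward (3 N to start, 12 N fully in), clear of the collar after 3.5 to 4 mm. Across both tabs 60 mm free, 51 mm squeezed. Cracks above 60 N. Origin: the cap's, moving with the tab.
- tab_b: The same tab on the cap's -y side.
- cap_lugs: The cap's two inner bayonet lugs, on its +x and -x sides inside, unseen, 16 mm from the axis; origin and axes as the cap's. They must not be forced by more than 40 N in all (about 0.6 Nm of turning against the stop, or pulling up while locked).
- tray: Shallow open wooden tray 160 x 160 x 14 mm with 5 mm walls and floor, fixed on the desk. Origin: centre of its underside.
- tray_in (a point): Centre of the tray's inner floor, 5 mm above the desk.
- mug: White mug, 76 mm across, 85 mm tall, a bystander. Origin: centre of its underside.
- stapler: Black stapler, 130 x 34 x 38 mm, a bystander. Origin: centre of its underside, long side along x.
- calculator: White desk calculator, 150 x 90 x 20 mm, a bystander. Origin: centre of its underside, long side along x.
Things that resemble listed ones, but are neither listed nor needed, are in the scene too. Of the things like the cap, leave any that is yellow; of the rest the smaller one is meant.

How it is judged:
On the way, in this order (a step that is already met when the one before it is completed fails the run):
1. the cap, still down on its neck, has been turned by more than 0.2 rad (angle between the x axis of cap and the x axis of tub, either way round above 0.2 rad and z of cap in the frame of tub below 0.084 m), for 0.1 s.
2. the cap is lifted off the tub (z of cap in the frame of tub above 0.118 m), for 0.05 s.
3. the cap is lowered onto the tray's floor while still held (contact force between cap and tray above 0.1 N and contact force between the fingers and cap above 0.5 N and z of cap in the frame of tray_in below 0.008 m), for 0.04 s.
At the end, for the whole second after the job is handed in: The cap rests, released, on the floor of the tray (its rim within 5 mm of the floor, its axis within 60 mm of the tray's centre), right way up within 0.1 rad, at rest (horizontal distance between cap and tray_in below 0.06 m and z of cap in the frame of tray_in below 0.005 m and angle between cap's own z axis and vertical below 0.1 rad and linear speed of cap below 0.02 m/s); the robot touches nothing.
It fails at once if a tab is squeezed with more than 60 N (contact force between the fingers and tab_a above 60 N or contact force between the fingers and tab_b above 60 N).
It fails at once if the cap's lugs are forced with more than 40 N (turned past the stop, or pulled while locked) (contact force between cap_lugs and anything else above 40 N).
It fails at once if the cap is pressed on the tub, or forced against its lock, with more than 40 N (contact force between cap and tub above 40 N).
It fails at once if the cap is slammed into the tray with more than 40 N (contact force between cap and tray above 40 N).
It fails at once if a bystander is moved by more than 20 mm (distance of any of mug, stapler, calculator from where it was at the start of the episode above 0.02 m).
It also fails if it takes over 72 s, if anything falls off the work surface, if the arm or the gripper's body presses on something with over 40 N, if the wrist force passes 120 N, or if a joint passes its speed limit or range.

## Robot

A 6-joint arm with a two-finger parallel gripper is mounted at the origin on the work surface. World frame = base frame: x ahead of the robot, y to its left, z up, the work surface at z = 0. Lengths are in m, angles in rad, forces in N, time in s.
With the tool pointing down it reaches from about 0.3 to 0.875 m from the base axis. Payload 6.4 kg.
Tool frame: the origin (TCP) lies between the finger pads; the fingertips stand 8 mm ahead of it and the grasp point (between the pads) lies 11 mm behind it; z points along the fingers, y is the direction in which the jaws open and shut (so a half turn about z gives the same grasp; the last joint's range is limited). The gripper opens to 85 mm and grips with 20 to 120 N. Pads are 22 mm wide; open, the fingers measure 114 mm over their backs; the gripper's body (76 mm by 85 mm) begins 54 mm behind the grasp point. The pads swing forward as they close: fully open they stand 13 mm farther back than shut.
Start: joints at [-1.468, 0.181, 1.607, -0, 1.354, -0.206], TCP at [0.175, -0.548, 0.239] pointing down, gripper open.
Joint ranges: [-2.99, 2.99], [-0.89, 2.07], [0.3, 2.58], [-1.14, 4.28], [0, 2.63], [-3.12, 3.12]. Speed limits (rad/s): [2.57, 2.57, 3.01, 3.14, 3.14, 3.14].

## Interface

Orientations are given as a unit quaternion [w, x, y, z].
In Python, from bench import monitor, viewer, workorder, spotter gives the robot as it stands. The module is installed in compiled form; this text tells all that it offers.
- The arm moves only by the tool move_arm, never from a script. Its argument "motion" is a list of rows, each a list of 3 entries, a list of its own where there are three numbers: the shift along the tool's x, y, z in units of 60 mm (1.0 is 60 mm), then the turn, a rotation vector about the tool's x, y, z in units of 8 degrees (1.0 is 8 degrees), then the opening in per cent of the stroke, from 0 (shut) to 100 (fully open). In form: [[[dx, dy, dz], [rx, ry, rz], grip], ...]. A call has 1 to 10 rows; each row is the pose to reach, as a shift and turn from the pose commanded when the call began, along the tool's axes at that moment; what a row does not reach only later rows make up. A row lasts 1/8 s, in which the tool goes at most 62.5 mm and 10.7 degrees, less where a joint would pass 70% of its speed; a pose out of reach is approached as far as the arm can. A call with a gripper value outside its range is refused whole. The fingers move at their own pace and stop on an object; the grip force is fixed at half the most. Time passes only in rows, so rows that repeat a pose let the fingers close. It gives the time, the measured TCP pose, the force and the opening at its end, in the units of the state.
- monitor.get_obs(): the state, without advancing time (a new reading comes with each control period).
- viewer.camera(name): name is "scene" or "top"; returns the picture (384x512x3 uint8, blue, green, red); there is no depth.
- viewer.calibration(name): a dict with "fovy" (degrees; the focal length in pixels is half the picture's height over the tangent of half this angle, whatever the lens; pixels are square), "cx", "cy" (the principal point, pixels), "distortion" ([k1, k2, p1, p2, k3] as OpenCV has them; the pictures are not rectified), "extrinsics" (4x4, takes a point from camera to world coordinates). Camera axes: x right, y down, z forward; pixel columns grow to the right and rows downward; lengths in m; the calibration is good to about 2 mm. A picture is of the moment at which its call begins. calibration takes no time and is no camera call.
- workorder.hand_in(): hands the job in, once; it reports no verdict.
Trained networks look in the newest picture that a camera, given by its name, has taken for a name from the list of things; names that differ only in an ending like _2 or _b are one class to them, and where a whole thing is asked for, a point or a joint stands for the part that bears it (a point fixed in the world has none). Each returns a list of dicts, best first, with "score" (0 to 1); they miss things now and then, are a little off and sometimes report something else, mostly with a low value. They report only what shows in the picture. A call takes as long as a camera call. They do not tell look-alikes from the thing itself.
- spotter.search_frame(camera, name): "centre" ([column, row] as shares, 0 to 1, of the picture: columns of its width, rows of its height, amid what is visible of it).
- spotter.outline_of(camera, name): "region" (384x512 bool, what is visible of it) and "centre" ([column, row] as shares, 0 to 1, of the picture: columns of its width, rows of its height, amid what is visible of it).
The state is a dict: "time_s": time; "q": joint angles; "dq": joint speeds; "joint_efforts": joint torques, N m; "eef_pos": TCP position; "eef_rot": TCP orientation; "wrist_force": force on the tool from outside, world axes, zero at the start; "torque": the same for the moment, N m; "opening": opening from 0.0 (shut) to 1.0 (fully open).
Only numpy, scipy, OpenCV 4.12 (cv2) and the standard library are available. Lean on these libraries where they do the work, as an engineer would, in place of code of your own. Each camera call takes 0.05 s, during which the arm holds its last target. There are 200 camera calls.

## Working session

There is one attempt and no reset: what is moved stays moved. The work goes in short steps, Python scripts to look and compute and a tool call to move; the robot and the scene stay as the last step left them, time stands still between calls to the robot, and variables do not carry over. Pictures are saved under pics/ and viewed, about 8 in all and at most 12, crops included, and the job is handed in when it is done.

Besides the shell and the picture viewer there is one more tool, called by a JSON object that holds its "op" and its "data", one argument or row to a line. move_arm: Moves the arm, as the interface text tells. Its arguments: {"type":"object","properties":{"motion":{"type":"array","items":{"type":"array"}}},"required":["motion"]}

```bash
mkdir -p pics; cat > h.py <<'E'
import numpy as np, cv2
from bench import monitor, viewer, workorder, spotter
def cal(n):
    c=viewer.calibration(n); f=192/np.tan(np.radians(c["fovy"])/2)
    return np.array([[f,0,c["cx"]],[0,f,c["cy"]],[0,0,1]]),np.array(c["distortion"],float),np.array(c["extrinsics"])
def ray(n,uv):
    K,D,T=cal(n); p=cv2.undistortPoints(np.array(uv,float).reshape(-1,1,2),K,D).reshape(-1,2)
    d=np.c_[p,np.ones(len(p))]@T[:3,:3].T
    return T[:3,3],d
def onz(n,uv,z):
    o,d=ray(n,uv); return o+d*((z-o[2])/d[:,2])[:,None]
def proj(n,P):
    K,D,T=cal(n); W=np.linalg.inv(T)
    return cv2.projectPoints(np.array(P,float).reshape(-1,1,3),cv2.Rodrigues(W[:3,:3])[0],W[:3,3],K,D)[0].reshape(-1,2)
def shot(n,f,crop=None,s=1):
    im=viewer.camera(n)
    if crop: a,b,c,d=crop; im=im[b:d,a:c]
    cv2.imwrite('pics/'+f,cv2.resize(im,None,fx=s,fy=s,interpolation=cv2.INTER_CUBIC)); 
E
python3 - <<'E'
from h import *
a=viewer.camera("top");b=viewer.camera("scene")
cv2.imwrite('pics/a.png',cv2.resize(np.vstack([a,b]),None,fx=.78,fy=.78)) 
cv2.imwrite('pics/top.png',a);cv2.imwrite('pics/scene.png',b)
for n in("top","scene"):
    print(n,cal(n)[2][:3].round(3).tolist(),cal(n)[0][0,0])
    for t in("cap","tub","tray","mug","stapler","calculator","tab_a"):
        print(t,[(round(r["score"],2),(np.array(r["centre"])*[512,384]).round(0).tolist()) for r in spotter.search_frame(n,t)])
print(monitor.get_obs())
E
```

```text
top [[-0.004, -0.982, 0.191, 0.463], [-1.0, 0.006, 0.011, 0.011], [-0.012, -0.191, -0.982, 1.073]] 396.8365844860853
cap [(0.8, [146.0, 217.0]), (0.61, [218.0, 175.0]), (0.54, [193.0, 233.0])]
tub []
tray [(0.87, [327.0, 251.0]), (0.61, [260.0, 139.0])]
mug [(0.64, [262.0, 138.0])]
stapler [(0.83, [359.0, 158.0])]
calculator [(0.96, [162.0, 164.0])]
tab_a [(0.56, [229.0, 178.0]), (0.43, [327.0, 255.0])]
scene [[0.726, 0.49, -0.483, 1.114], [0.688, -0.508, 0.518, -0.476], [0.009, -0.708, -0.706, 0.77]] 473.5100256665412
cap [(0.93, [317.0, 138.0]), (0.89, [261.0, 128.0]), (0.7, [145.0, 228.0]), (0.68, [300.0, 202.0])]
tub [(0.75, [261.0, 160.0]), (0.58, [138.0, 232.0]), (0.2, [182.0, 331.0])]
tray [(0.95, [138.0, 229.0])]
mug [(0.94, [300.0, 249.0])]
stapler [(0.62, [178.0, 331.0])]
calculator [(0.58, [358.0, 180.0])]
tab_a [(0.64, [317.0, 185.0]), (0.58, [311.0, 147.0])]
{'time_s': 0.8, 'q': array([-1.46830228e+00,  1.80759833e-01,  1.60696743e+00, -2.62034148e-05,
        1.35378589e+00, -2.06300889e-01]), 'dq': array([ 0.00152213,  0.00061513, -0.00011628, -0.00077965, -0.00230675,
       -0.00113087]), 'joint_efforts': array([ 5.80235064e-04, -4.44794977e+01, -3.51665139e+01,  5.64144136e-05,
        7.97631237e-04,  8.10626318e-06]), 'eef_pos': array([ 0.17476089, -0.54783642,  0.23932683]), 'eef_rot': array([ 3.90314191e-05,  9.88103936e-01,  1.53787551e-01, -1.48394642e-05]), 'wrist_force': array([-0.05620593, -0.88169198,  0.23200758]), 'torque': array([-0.00373986, -0.03233871, -0.01064738]), 'opening': 1.0030548627995228}
```

View pics/a.png

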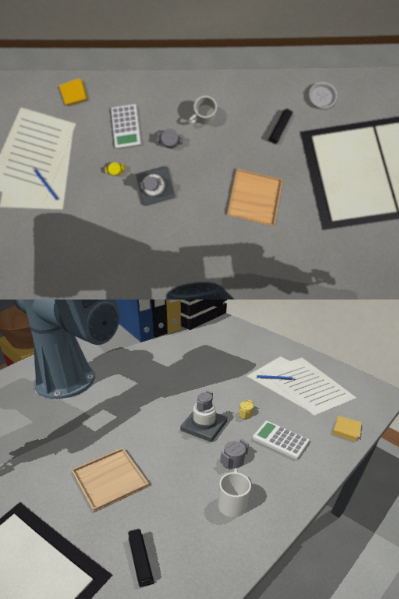

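Cap candidates, in top-view pixels: yellow at (146,217), to be left alone; a larger grey one loose on the desk at (218,175); and a smaller grey one on the tub at (193,233). The one on the tub fits the description. I'll confirm it in a crop and measure it.

```bash
python3 - <<'E'
from h import *
a=cv2.imread('pics/top.png')[145:265,130:250];b=cv2.imread('pics/scene.png')[105:225,220:340]
r=lambda i:cv2.resize(i,None,fx=3.3,fy=3.3,interpolation=cv2.INTER_CUBIC)
cv2.imwrite('pics/b.png',np.hstack([r(a),r(b)]))
viewer.camera("top");viewer.camera("scene")
for n in("top","scene"):
    for t in("cap","tab_a","tub"):
        for o in spotter.outline_of(n,t):
            m=o["region"].astype(np.uint8);rc=cv2.minAreaRect(cv2.findNonZero(m))
            c=np.array(o["centre"])*[512,384]
            print(n,t,round(o["score"],2),c.round(1),m.sum(),np.round(rc[0],1),np.round(rc[1],1),round(rc[2]),"onz.10",onz(n,c,.10)[0].round(3))
# holder outline: dark pixels in top
im=cv2.imread('pics/top.png');hsv=im.max(2)
print("tray",onz("top",[[327,251]],.01).round(3),"cap top z.116",onz("top",[[193,233]],.116).round(3),onz("scene",[[261,122]],.116).round(3))
E
```

```text
top cap 0.78 [219.5 177.8] 532 [217.7 177.3] [31.2 23.1] 32 onz.10 [0.685 0.106 0.1  ]
top cap 0.58 [147.7 217.2] 307 [148.  216.5] [15. 24.] 90 onz.10 [0.587 0.282 0.1  ]
top tab_a 0.36 [229.8 177.7] 40 [230.5 178. ] [8. 5.] 90 onz.10 [0.685 0.081 0.1  ]
top tub 0.97 [201.  242.8] 1282 [198.2 238.2] [41.7 41.5] 76 onz.10 [0.523 0.149 0.1  ]
scene cap 0.8 [316.7 138.9] 360 [315.5 140.6] [17.2 23.9] 7 onz.10 [0.653 0.232 0.1  ]
scene cap 0.73 [298.1 200.6] 1036 [299.7 197.6] [31.4 42.2] 23 onz.10 [0.745 0.054 0.1  ]
scene cap 0.48 [138.8 227.2] 4789 [140.7 228.9] [65.7 80.9] 63 onz.10 [ 0.575 -0.205  0.1  ]
scene tab_a 0.69 [254.9 138.7] 81 [255.5 136.5] [11.  7.] 90 onz.10 [0.553 0.135 0.1  ]
scene tab_a 0.68 [288.2 209.1] 206 [288.4 206.1] [12.8 19.6] 6 onz.10 [0.745 0.024 0.1  ]
scene tab_a 0.61 [315.7 184.8] 81 [314.2 187.1] [19.2  7. ] 62 onz.10 [0.743 0.113 0.1  ]
scene tub 0.64 [262.1 160.2] 1745 [262.  157.7] [45.8 51. ] 34 onz.10 [0.614 0.093 0.1  ]
tray [[ 0.506 -0.171  0.01 ]] cap top z.116 [[0.546 0.167 0.116]] [[0.535 0.175 0.116]]
```

View pics/b.png

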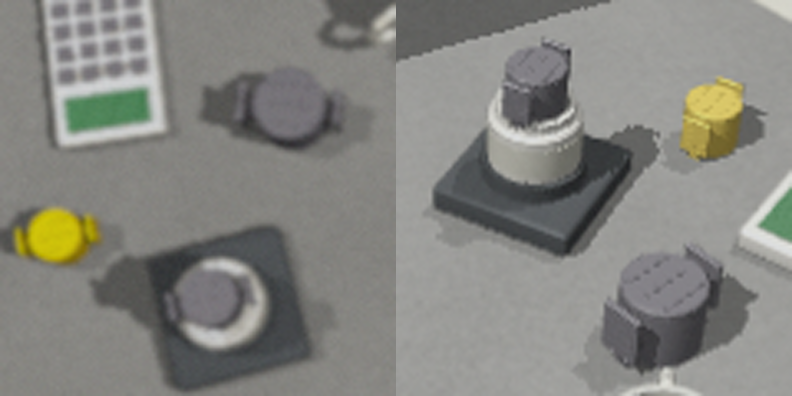

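The crop confirms it: the grey cap on the tub is the smaller grey one, at about top (193,236). The larger grey one at (217,176) stands on the desk, and the yellow one at (147,216). Next I'll fit the holder corners and cap top across both views.

```bash
python3 - <<'E'
from h import *
from scipy.optimize import least_squares
top=np.array([[174.5,223.2],[214.2,214.1],[223.6,252.6],[184.5,262.3]]); sc=np.array([[232.1,163.2],[291.5,150.5],[271.5,176.2]])
print(onz("top",top,.022).round(3).tolist());print(onz("scene",sc,.022).round(3).tolist())
# order in world: by angle about centre
def cor(x,y,a):
    c,s=np.cos(a),np.sin(a)
    L=np.array([[55,55],[55,-55],[-55,-55],[-55,55]])/1000
    return np.c_[L@np.array([[c,s],[-s,c]])+[x,y],np.full(4,.022)]
def res(p,full=False):
    C=cor(*p)
    pt=proj("top",C); ps=proj("scene",C)
    # top img: right=-y, up=+x : (+,+)=upper-left,(+,-)=upper-right,(-,-)=lower-right,(-,+)=lower-left
    r=[pt-top]
    d=np.linalg.norm(ps[:,None]-sc[None],axis=2); 
    r.append(sc-ps[d.argmin(0)])
    c=proj("top",[[p[0],p[1],.116]])-[[193,235.9]]; c2=proj("scene",[[p[0],p[1],.116]])-[[262.7,125.3]]
    return np.vstack(r+[c,c2]).ravel()
s=least_squares(res,[.54,.16,.23],loss="soft_l1");print(s.x.round(4),np.degrees(s.x[2]),res(s.x).reshape(-1,2).round(1).tolist())
viewer.camera("scene");viewer.camera("top")
im=cv2.imread('pics/top.png')
for n in("top","scene"):
    o=spotter.outline_of(n,"tray")[0];m=o["region"].astype(np.uint8);b=cv2.boxPoints(cv2.minAreaRect(cv2.findNonZero(m)))
    print("tray",n,onz(n,b,.012).mean(0).round(3))
E
```

```text
[[0.58, 0.232, 0.022], [0.604, 0.127, 0.022], [0.502, 0.101, 0.022], [0.478, 0.202, 0.022]]
[[0.512, 0.102, 0.022], [0.583, 0.236, 0.022], [0.608, 0.133, 0.022]]
[0.5432 0.1674 0.2665] 15.26811651034784 [[-1.1, -0.6], [-0.6, -2.5], [0.4, -0.9], [-1.4, 1.0], [2.7, 0.9], [0.5, 0.1], [0.6, -1.5], [-0.2, -1.8], [-1.1, -0.3]]
tray top [ 0.504 -0.171  0.012]
tray scene [ 0.506 -0.164  0.012]
```

{"op": "move_arm", "data": {
  "motion": [
    [[9.47,-9.5,0],[0,0,0.4],100],
    [[9.47,-9.5,0],[0,0,0.4],100],
    [[9.47,-9.5,0],[0,0,0.4],100],
    [[9.47,-9.5,0],[0,0,0.4],100],
    [[9.47,-9.5,0],[0,0,0.4],100],
    [[9.47,-9.5,0],[0,0,0.4],100],
    [[9.47,-9.5,0],[0,0,0.4],100],
    [[9.47,-9.5,0],[0,0,0.4],100],
    [[9.47,-9.5,0],[0,0,0.4],100],
    [[9.47,-9.5,0],[0,0,0.4],100]
  ]
}}

```text
time_s: 2.65
eef_pos: [0.4615, 0.01, 0.2398]
eef_rot: [0.0, 0.992, 0.126, 0.001]
wrist_force: [0.3, -0.5, 0.2]
opening: 1.002
```

{"op": "move_arm", "data": {
  "motion": [
    [[1.97,-2.19,0],[0,0,0],100],
    [[1.97,-2.19,0],[0,0,0],100],
    [[1.97,-2.19,0],[0,0,0],100],
    [[1.97,-2.19,0],[0,0,0],100],
    [[1.97,-2.19,0.5],[0,0,0],100],
    [[1.97,-2.19,0.5],[0,0,0],100]
  ]
}}

```text
time_s: 3.4
eef_pos: [0.5402, 0.1641, 0.207]
eef_rot: [0.0, 0.992, 0.126, -0.003]
wrist_force: [0.7, 0.1, -0.6]
opening: 0.999
```

```bash
python3 - <<'E'
from h import *
o=monitor.get_obs();print({k:np.round(v,4) for k,v in o.items()})
w,x,y,z=o["eef_rot"];print("yaw",np.degrees(2*np.arctan2(y,x)))
a=viewer.camera("top")[175:275,140:240];b=viewer.camera("scene")[80:180,210:310]
cv2.imwrite('pics/c.png',np.hstack([cv2.resize(i,None,fx=4,fy=4,interpolation=cv2.INTER_CUBIC) for i in(a,b)]))
E
```

```text
{'time_s': np.float64(3.4), 'q': array([ 8.4800e-02,  1.9200e-01,  1.6616e+00, -3.0000e-04,  1.2933e+00,
        1.4031e+00]), 'dq': array([-0.0047, -0.0272, -0.0415,  0.0025,  0.0242,  0.0004]), 'joint_efforts': array([ 2.22000e-01, -4.37276e+01, -3.42418e+01,  9.90000e-03,
       -3.57800e-01, -2.70000e-03]), 'eef_pos': array([0.5402, 0.1641, 0.207 ]), 'eef_rot': array([ 0.    ,  0.992 ,  0.126 , -0.0027]), 'wrist_force': array([ 0.702 ,  0.1343, -0.6057]), 'torque': array([-0.0344, -0.0081, -0.0198]), 'opening': np.float64(0.9986)}
yaw 14.47314956826591
```

View pics/c.png

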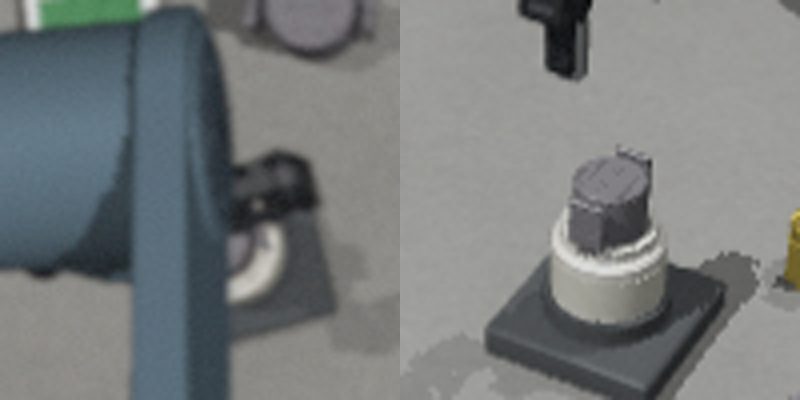

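The scene view shows the cap top at about px (263,125) with a clear path down. The top view is now blocked by the arm, and the open jaw stands above the cap.

```bash
python3 - <<'E'
from h import *
print(onz("top",[[193,235.9]],.116).round(4),onz("scene",[[262.9,125.4]],.116).round(4))
# holder top-face centre per camera
top=np.array([[174.5,223.2],[214.2,214.1],[223.6,252.6],[184.5,262.3]]);print(onz("top",top,.022).mean(0).round(4))
# fingertip check: current tcp in scene; predicted pixel of tips (jaw half 42.5mm, tip 8-13mm)
o=monitor.get_obs();p=o["eef_pos"];y=np.array([.25,-.968,0])
for s in(1,-1): print(proj("scene",[p+s*.0425*y+[0,0,.005]]).round(1))
E
```

```text
[[0.5389 0.1668 0.116 ]] [[0.5464 0.1683 0.116 ]]
[0.5411 0.1655 0.022 ]
[[251.5  98.2]]
[[270.4  79.2]]
```

{"op": "move_arm", "data": {
  "motion": [
    [[0.05,-0.04,0.5],[0,0,0],100],
    [[0.05,-0.04,1.0],[0,0,0],100],
    [[0.05,-0.04,1.5],[0,0,0],85],
    [[0.05,-0.04,1.83],[0,0,0],80],
    [[0.05,-0.04,1.83],[0,0,0],80],
    [[0.05,-0.04,1.83],[0,0,0],80]
  ]
}}

```text
time_s: 4.25
eef_pos: [0.5457, 0.1677, 0.1013]
eef_rot: [0.0, 0.992, 0.126, 0.001]
wrist_force: [0.5, -0.3, -1.0]
opening: 0.801
```

```bash
python3 - <<'E'
from h import *
o=monitor.get_obs();print({k:np.round(o[k],4) for k in("eef_pos","wrist_force","torque","opening")})
b=viewer.camera("scene")[90:180,210:310]
cv2.imwrite('pics/d.png',cv2.resize(b,None,fx=6,fy=6,interpolation=cv2.INTER_CUBIC))
E
```

```text
{'eef_pos': array([0.5457, 0.1677, 0.1013]), 'wrist_force': array([ 0.4729, -0.3389, -1.0031]), 'torque': array([ 0.0171, -0.0331, -0.0186]), 'opening': np.float64(0.8006)}
```

View pics/d.png

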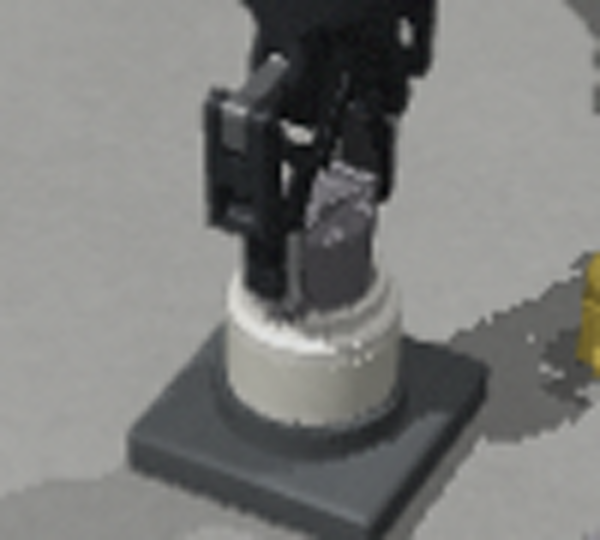

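Left finger tip stands at about px (256,141), just outside the near tab and above the collar. I'll trim the position and close slowly towards contact.

{"op": "move_arm", "data": {
  "motion": [
    [[-0.05,0,0.05],[0,0,0],75],
    [[-0.05,0,0.05],[0,0,0],72],
    [[-0.05,0,0.05],[0,0,0],70],
    [[-0.05,0,0.05],[0,0,0],70]
  ]
}}

```text
time_s: 4.8
eef_pos: [0.5416, 0.1674, 0.0968]
eef_rot: [-0.0, 0.992, 0.126, 0.0]
wrist_force: [-2.0, 2.4, 1.5]
opening: 0.702
```

{"op": "move_arm", "data": {
  "motion": [
    [[0,0,0],[0,0,0],68],
    [[0,0,0],[0,0,0],67],
    [[0,0,0],[0,0,0],67]
  ]
}}

```text
time_s: 5.18
eef_pos: [0.5417, 0.1672, 0.0969]
eef_rot: [-0.0, 0.992, 0.126, 0.0]
wrist_force: [-3.1, 1.0, 5.7]
opening: 0.67
```

```bash
cat > st.py <<'E'
from h import *
o=monitor.get_obs();w,x,y,z=o["eef_rot"];a=2*np.arctan2(y,x);f=o["wrist_force"];t=o["torque"]
ex=np.array([np.cos(a),np.sin(a),0]);ey=np.array([np.sin(a),-np.cos(a),0])
print("yaw",np.degrees(a).round(2),"pos",o["eef_pos"].round(4),"F tool x,y,worldz",(f@ex).round(2),(f@ey).round(2),f[2].round(2),"T x,y,worldz",(t@ex).round(3),(t@ey).round(3),t[2].round(3),"op",round(float(o["opening"]),4),"q6",o["q"][5].round(3),"t",o["time_s"])
E
python3 st.py
```

```text
yaw 14.5 pos [0.5417 0.1672 0.0969] F tool x,y,worldz -2.8 -1.72 5.72 T x,y,worldz 0.375 -0.302 -0.004 op 0.6699 q6 1.408 t 5.175
```

{"op": "move_arm", "data": {
  "motion": [
    [[0,0,-0.02],[0,0,0],65],
    [[0,0,-0.03],[0,0,0],63],
    [[0,0,-0.03],[0,0,0],62],
    [[0,0,-0.03],[0,0,0],62]
  ]
}}

```text
time_s: 5.68
eef_pos: [0.5414, 0.1671, 0.0981]
eef_rot: [-0.0, 0.992, 0.126, -0.0]
wrist_force: [-0.1, 1.2, 0.1]
opening: 0.624
```

```bash
python3 st.py
```

```text
yaw 14.5 pos [0.5414 0.1671 0.0981] F tool x,y,worldz 0.21 -1.15 0.09 T x,y,worldz 0.279 0.046 -0.032 op 0.6245 q6 1.408 t 5.675
```

{"op": "move_arm", "data": {
  "motion": [
    [[0,0,-0.01],[0,0,0],61],
    [[0,0,-0.01],[0,0,0],60],
    [[0,0,-0.01],[0,0,0],60]
  ]
}}

```text
time_s: 6.05
eef_pos: [0.5414, 0.1671, 0.0988]
eef_rot: [0.0, 0.992, 0.126, -0.0]
wrist_force: [-1.1, 0.9, -0.9]
opening: 0.597
```

```bash
python3 st.py
```

```text
yaw 14.5 pos [0.5414 0.1671 0.0988] F tool x,y,worldz -0.86 -1.17 -0.9 T x,y,worldz 0.225 -0.079 0.017 op 0.5971 q6 1.408 t 6.05
```

{"op": "move_arm", "data": {
  "motion": [
    [[0,0,0],[0,0,-0.25],60],
    [[0,0,0],[0,0,-0.5],60],
    [[0,0,0],[0,0,-0.5],60]
  ]
}}

```text
time_s: 6.42
eef_pos: [0.5417, 0.1671, 0.099]
eef_rot: [0.0, 0.987, 0.161, 0.0]
wrist_force: [0.8, 2.2, -0.6]
opening: 0.599
```

```bash
python3 st.py
```

```text
yaw 18.53 pos [0.5417 0.1671 0.099 ] F tool x,y,worldz 1.43 -1.88 -0.57 T x,y,worldz 0.24 0.115 0.007 op 0.5991 q6 1.337 t 6.425
```

{"op": "move_arm", "data": {
  "motion": [
    [[0,0,0],[0,0,-0.5],60],
    [[0,0,0],[0,0,-1.0],60],
    [[0,0,0],[0,0,-1.5],60],
    [[0,0,0],[0,0,-1.5],60]
  ]
}}

```text
time_s: 6.92
eef_pos: [0.5415, 0.1672, 0.0989]
eef_rot: [-0.0, 0.965, 0.263, -0.0]
wrist_force: [0.1, 2.5, -0.7]
opening: 0.599
```

```bash
python3 st.py
```

```text
yaw 30.45 pos [0.5415 0.1672 0.0989] F tool x,y,worldz 1.38 -2.1 -0.66 T x,y,worldz 0.327 0.044 0.007 op 0.5995 q6 1.129 t 6.925
```

{"op": "move_arm", "data": {
  "motion": [
    [[0,0,0],[0,0,-0.4],60],
    [[0,0,0],[0,0,-0.8],60],
    [[0,0,0],[0,0,-1.15],60],
    [[0,0,0],[0,0,-1.15],60]
  ]
}}

```text
time_s: 7.42
eef_pos: [0.5416, 0.1671, 0.0989]
eef_rot: [0.0, 0.941, 0.339, 0.0]
wrist_force: [-0.1, 1.3, -0.6]
opening: 0.604
```

```bash
python3 st.py; python3 - <<'E'
from h import *
b=viewer.camera("scene")[90:165,220:320]
cv2.imwrite('pics/e.png',cv2.resize(b,None,fx=5,fy=5,interpolation=cv2.INTER_CUBIC))
E
```

```text
yaw 39.6 pos [0.5416 0.1671 0.0989] F tool x,y,worldz 0.74 -1.05 -0.63 T x,y,worldz 0.232 0.106 0.025 op 0.604 q6 0.97 t 7.425
```

View pics/e.png

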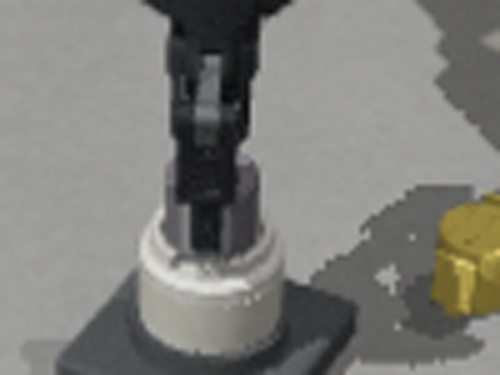

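The picture shows the near tab, at about px (260,133), sitting squarely behind the finger, so the cap has turned with the gripper. From here I'll take small steps towards the stop.

{"op": "move_arm", "data": {
  "motion": [
    [[0,0,0],[0,0,-0.2],60],
    [[0,0,0],[0,0,-0.35],60],
    [[0,0,0],[0,0,-0.35],60]
  ]
}}

```text
time_s: 7.85
eef_pos: [0.5416, 0.1671, 0.0989]
eef_rot: [0.0, 0.932, 0.362, 0.0]
wrist_force: [0.5, 1.4, -1.0]
opening: 0.603
```

```bash
python3 st.py
```

```text
yaw 42.49 pos [0.5416 0.1671 0.0989] F tool x,y,worldz 1.34 -0.71 -1.0 T x,y,worldz 0.136 0.145 0.013 op 0.6027 q6 0.919 t 7.85
```

{"op": "move_arm", "data": {
  "motion": [
    [[0,0,0],[0,0,-0.2],60],
    [[0,0,0],[0,0,-0.35],60],
    [[0,0,0],[0,0,-0.35],60]
  ]
}}

```text
time_s: 8.22
eef_pos: [0.5415, 0.1671, 0.0989]
eef_rot: [0.0, 0.923, 0.385, -0.0]
wrist_force: [0.5, -0.3, -0.4]
opening: 0.603
```

```bash
python3 st.py
```

```text
yaw 45.31 pos [0.5415 0.1671 0.0989] F tool x,y,worldz 0.12 0.61 -0.38 T x,y,worldz 0.123 0.039 0.043 op 0.6027 q6 0.87 t 8.225
```

{"op": "move_arm", "data": {
  "motion": [
    [[0,0,0],[0,0,-0.2],60],
    [[0,0,0],[0,0,-0.35],60],
    [[0,0,0],[0,0,-0.35],60]
  ]
}}

```text
time_s: 8.6
eef_pos: [0.5416, 0.1671, 0.0989]
eef_rot: [0.0, 0.913, 0.408, -0.0]
wrist_force: [-0.5, 0.3, -1.6]
opening: 0.602
```

```bash
python3 st.py
```

```text
yaw 48.11 pos [0.5416 0.1671 0.0989] F tool x,y,worldz -0.16 -0.57 -1.59 T x,y,worldz 0.082 -0.046 -0.038 op 0.6016 q6 0.821 t 8.6
```

{"op": "move_arm", "data": {
  "motion": [
    [[0,0,0],[0,0,-0.2],60],
    [[0,0,0],[0,0,-0.35],60],
    [[0,0,0],[0,0,-0.35],60]
  ]
}}

```text
time_s: 8.98
eef_pos: [0.5416, 0.1671, 0.0989]
eef_rot: [0.0, 0.903, 0.43, -0.0]
wrist_force: [-0.0, 0.5, -1.4]
opening: 0.603
```

```bash
python3 st.py
```

```text
yaw 50.91 pos [0.5416 0.1671 0.0989] F tool x,y,worldz 0.41 -0.35 -1.41 T x,y,worldz 0.034 0.002 -0.015 op 0.6027 q6 0.772 t 8.975
```

{"op": "move_arm", "data": {
  "motion": [
    [[0,0,0],[0,0,-0.2],60],
    [[0,0,0],[0,0,-0.35],60],
    [[0,0,0],[0,0,-0.35],60]
  ]
}}

```text
time_s: 9.35
eef_pos: [0.5416, 0.1671, 0.0989]
eef_rot: [0.0, 0.892, 0.452, 0.0]
wrist_force: [0.1, -0.1, -1.2]
opening: 0.598
```

```bash
python3 st.py
```

```text
yaw 53.71 pos [0.5416 0.1671 0.0989] F tool x,y,worldz -0.02 0.1 -1.17 T x,y,worldz -0.009 0.016 0.013 op 0.5985 q6 0.723 t 9.35
```

{"op": "move_arm", "data": {
  "motion": [
    [[0,0,0],[0,0,-0.2],60],
    [[0,0,0],[0,0,-0.35],60],
    [[0,0,0],[0,0,-0.35],60]
  ]
}}

```text
time_s: 9.72
eef_pos: [0.5416, 0.1671, 0.0989]
eef_rot: [0.0, 0.881, 0.473, 0.0]
wrist_force: [-0.5, 0.2, -0.9]
opening: 0.6
```

```bash
python3 st.py
```

```text
yaw 56.51 pos [0.5416 0.1671 0.0989] F tool x,y,worldz -0.14 -0.54 -0.91 T x,y,worldz 0.033 0.038 0.009 op 0.6 q6 0.674 t 9.725
```

{"op": "move_arm", "data": {
  "motion": [
    [[0,0,0],[0,0,-0.2],60],
    [[0,0,0],[0,0,-0.35],60],
    [[0,0,0],[0,0,-0.35],60]
  ]
}}

```text
time_s: 10.1
eef_pos: [0.5416, 0.1671, 0.0989]
eef_rot: [-0.0, 0.869, 0.495, -0.0]
wrist_force: [-0.5, -0.0, -1.0]
opening: 0.603
```

```bash
python3 st.py
```

```text
yaw 59.31 pos [0.5416 0.1671 0.0989] F tool x,y,worldz -0.27 -0.44 -1.0 T x,y,worldz 0.03 0.062 0.01 op 0.6034 q6 0.626 t 10.1
```

{"op": "move_arm", "data": {
  "motion": [
    [[0,0,0],[0,0,-0.2],60],
    [[0,0,0],[0,0,-0.35],60],
    [[0,0,0],[0,0,-0.35],60]
  ]
}}

```text
time_s: 10.48
eef_pos: [0.5417, 0.1671, 0.0989]
eef_rot: [0.0, 0.857, 0.516, 0.0]
wrist_force: [0.6, -0.3, -1.1]
opening: 0.602
```

```bash
python3 st.py
```

```text
yaw 62.11 pos [0.5417 0.1671 0.0989] F tool x,y,worldz 0.0 0.63 -1.1 T x,y,worldz -0.129 0.018 -0.011 op 0.6016 q6 0.577 t 10.475
```

{"op": "move_arm", "data": {
  "motion": [
    [[0,0,0],[0,0,-0.2],60],
    [[0,0,0],[0,0,-0.35],60],
    [[0,0,0],[0,0,-0.35],60]
  ]
}}

```text
time_s: 10.85
eef_pos: [0.5417, 0.1671, 0.0989]
eef_rot: [-0.0, 0.844, 0.537, 0.0]
wrist_force: [1.5, -0.8, -1.8]
opening: 0.606
```

```bash
python3 st.py
```

```text
yaw 64.89 pos [0.5417 0.1671 0.0989] F tool x,y,worldz -0.15 1.68 -1.75 T x,y,worldz -0.201 0.06 -0.267 op 0.6061 q6 0.528 t 10.85
```

The vertical-axis torque has risen to -0.27 Nm, so the cap is up against its stop at a yaw of about 63–64°. I'll back off about 4.5° and test the lift gently.

{"op": "move_arm", "data": {
  "motion": [
    [[0,0,0],[0,0,0.3],60],
    [[0,0,0],[0,0,0.55],60],
    [[0,0,0],[0,0,0.55],60]
  ]
}}

```text
time_s: 11.22
eef_pos: [0.5414, 0.1671, 0.0989]
eef_rot: [-0.0, 0.864, 0.504, -0.0]
wrist_force: [0.4, -0.2, -0.6]
opening: 0.604
```

```bash
python3 st.py
```

```text
yaw 60.51 pos [0.5414 0.1671 0.0989] F tool x,y,worldz 0.03 0.45 -0.58 T x,y,worldz 0.001 -0.069 -0.008 op 0.604 q6 0.605 t 11.225
```

{"op": "move_arm", "data": {
  "motion": [
    [[0,0,-0.02],[0,0,0],60],
    [[0,0,-0.04],[0,0,0],60],
    [[0,0,-0.05],[0,0,0],60],
    [[0,0,-0.05],[0,0,0],60]
  ]
}}

```text
time_s: 11.72
eef_pos: [0.5416, 0.1671, 0.102]
eef_rot: [0.0, 0.864, 0.504, 0.0]
wrist_force: [-0.4, -0.0, -0.4]
opening: 0.61
```

```bash
python3 st.py
```

```text
yaw 60.5 pos [0.5416 0.1671 0.102 ] F tool x,y,worldz -0.19 -0.33 -0.38 T x,y,worldz 0.052 0.007 0.018 op 0.6101 q6 0.605 t 11.725
```

{"op": "move_arm", "data": {
  "motion": [
    [[0,0,-0.02],[0,0,0],60],
    [[0,0,-0.04],[0,0,0],60],
    [[0,0,-0.06],[0,0,0],60],
    [[0,0,-0.06],[0,0,0],60]
  ]
}}

```text
time_s: 12.22
eef_pos: [0.5417, 0.1671, 0.1057]
eef_rot: [0.0, 0.864, 0.504, 0.0]
wrist_force: [-1.0, 0.8, -1.3]
opening: 0.605
```

```bash
python3 st.py
```

```text
yaw 60.5 pos [0.5417 0.1671 0.1057] F tool x,y,worldz 0.24 -1.28 -1.27 T x,y,worldz -0.037 0.004 -0.022 op 0.6055 q6 0.605 t 12.225
```

{"op": "move_arm", "data": {
  "motion": [
    [[0,0,-0.07],[0,0,0],60],
    [[0,0,-0.14],[0,0,0],60],
    [[0,0,-0.2],[0,0,0],60],
    [[0,0,-0.27],[0,0,0],60],
    [[0,0,-0.27],[0,0,0],60]
  ]
}}

```text
time_s: 12.85
eef_pos: [0.5419, 0.1671, 0.1222]
eef_rot: [0.0, 0.864, 0.504, 0.0]
wrist_force: [-0.1, 0.8, -1.8]
opening: 0.601
```

```bash
python3 st.py; python3 - <<'E'
from h import *
b=viewer.camera("scene")[70:170,210:310]
cv2.imwrite('pics/f.png',cv2.resize(b,None,fx=5,fy=5,interpolation=cv2.INTER_CUBIC))
E
```

```text
yaw 60.5 pos [0.5419 0.1671 0.1222] F tool x,y,worldz 0.62 -0.46 -1.75 T x,y,worldz -0.0 -0.009 -0.007 op 0.6007 q6 0.605 t 12.85
```

View pics/f.png

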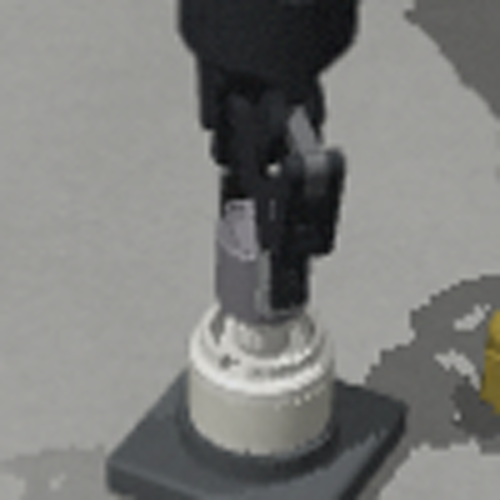

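Lifted: the neck shows below the cap rim at about px (262,137). Next I'll raise it fully and carry it over the tray.

{"op": "move_arm", "data": {
  "motion": [
    [[0,0,-0.4],[0,0,0],60],
    [[0,0,-0.8],[0,0,0],60],
    [[0,0,-1.2],[0,0,0],60],
    [[0,0,-1.47],[0,0,0],60],
    [[-0.8,0.34,-1.47],[0,0,0],60],
    [[-1.6,0.69,-1.47],[0,0,0],60],
    [[-2.4,1.03,-1.47],[0,0,0],60],
    [[-3.2,1.37,-1.47],[0,0,0],60],
    [[-4.0,1.71,-1.47],[0,0,0],60],
    [[-4.6,1.97,-1.47],[0,0,0],60]
  ]
}}

```text
time_s: 14.15
eef_pos: [0.5079, -0.1333, 0.2097]
eef_rot: [-0.0, 0.864, 0.503, -0.0]
wrist_force: [0.9, 0.1, -0.8]
opening: 0.602
```

{"op": "move_arm", "data": {
  "motion": [
    [[-0.3,0.13,0],[0,0,0],60],
    [[-0.56,0.24,0],[0,0,0],60],
    [[-0.56,0.24,0],[0,0,0],60]
  ]
}}

```text
time_s: 14.52
eef_pos: [0.5045, -0.1679, 0.2098]
eef_rot: [-0.0, 0.864, 0.503, 0.0]
wrist_force: [-0.2, 0.2, -0.6]
opening: 0.599
```

```bash
python3 st.py
```

```text
yaw 60.45 pos [ 0.5045 -0.1679  0.2098] F tool x,y,worldz 0.07 -0.33 -0.63 T x,y,worldz -0.018 -0.03 0.015 op 0.5993 q6 -0.029 t 14.525
```

{"op": "move_arm", "data": {
  "motion": [
    [[0,0,0.6],[0,0,0],60],
    [[0,0,1.2],[0,0,0],60],
    [[0,0,1.8],[0,0,0],60],
    [[0,0,2.3],[0,0,0],60],
    [[0,0,2.65],[0,0,0],60],
    [[0,0,2.85],[0,0,0],60],
    [[0,0,2.85],[0,0,0],60]
  ]
}}

```text
time_s: 15.4
eef_pos: [0.5042, -0.1666, 0.0383]
eef_rot: [-0.001, 0.864, 0.504, -0.0]
wrist_force: [0.7, 0.8, -0.2]
opening: 0.6
```

```bash
python3 st.py; python3 - <<'E'
from h import *
b=viewer.camera("scene")[160:290,75:205]
cv2.imwrite('pics/g.png',cv2.resize(b,None,fx=4,fy=4,interpolation=cv2.INTER_CUBIC))
E
```

```text
yaw 60.55 pos [ 0.5042 -0.1666  0.0383] F tool x,y,worldz 1.06 0.25 -0.24 T x,y,worldz 0.034 0.036 0.011 op 0.6005 q6 -0.029 t 15.4
```

View pics/g.png

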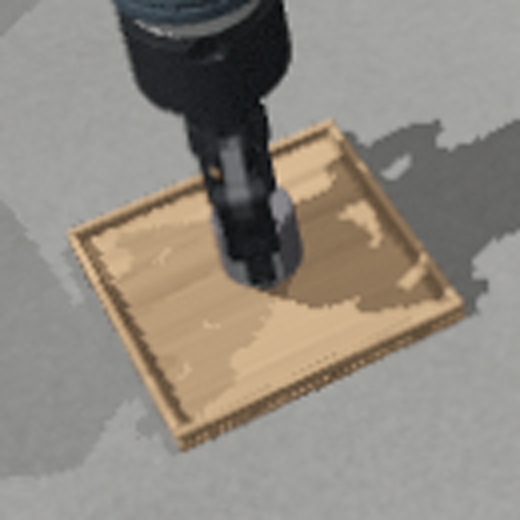

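The cap is held upright near the tray centre, at about px (140,222). I'll lower it gently.

{"op": "move_arm", "data": {
  "motion": [
    [[0,0,0.06],[0,0,0],60],
    [[0,0,0.12],[0,0,0],60],
    [[0,0,0.15],[0,0,0],60],
    [[0,0,0.18],[0,0,0],60],
    [[0,0,0.18],[0,0,0],60]
  ]
}}

```text
time_s: 16.08
eef_pos: [0.5044, -0.1676, 0.028]
eef_rot: [-0.0, 0.864, 0.504, -0.0]
wrist_force: [-0.3, -0.1, -0.6]
opening: 0.603
```

```bash
python3 st.py
```

```text
yaw 60.49 pos [ 0.5044 -0.1676  0.028 ] F tool x,y,worldz -0.27 -0.18 -0.64 T x,y,worldz 0.005 -0.032 -0.021 op 0.6029 q6 -0.029 t 16.075
```

{"op": "move_arm", "data": {
  "motion": [
    [[0,0,0.02],[0,0,0],60],
    [[0,0,0.03],[0,0,0],60],
    [[0,0,0.03],[0,0,0],60]
  ]
}}

```text
time_s: 16.45
eef_pos: [0.5045, -0.1676, 0.0263]
eef_rot: [-0.0, 0.864, 0.504, -0.0]
wrist_force: [1.2, -0.8, -2.3]
opening: 0.605
```

```bash
python3 st.py
```

```text
yaw 60.49 pos [ 0.5045 -0.1676  0.0263] F tool x,y,worldz -0.11 1.47 -2.33 T x,y,worldz 0.038 0.049 -0.018 op 0.6046 q6 -0.029 t 16.45
```

{"op": "move_arm", "data": {
  "motion": [
    [[0,0,0.01],[0,0,0],60],
    [[0,0,0.02],[0,0,0],60],
    [[0,0,0.02],[0,0,0],60]
  ]
}}

```text
time_s: 16.82
eef_pos: [0.5044, -0.1676, 0.025]
eef_rot: [-0.0, 0.864, 0.504, -0.0]
wrist_force: [0.1, 0.8, -0.2]
opening: 0.607
```

```bash
python3 st.py
```

```text
yaw 60.49 pos [ 0.5044 -0.1676  0.025 ] F tool x,y,worldz 0.72 -0.32 -0.25 T x,y,worldz -0.025 0.017 0.018 op 0.6075 q6 -0.029 t 16.825
```

{"op": "move_arm", "data": {
  "motion": [
    [[0,0,0.01],[0,0,0],60],
    [[0,0,0.02],[0,0,0],60],
    [[0,0,0.02],[0,0,0],60]
  ]
}}

```text
time_s: 17.2
eef_pos: [0.5049, -0.1679, 0.0245]
eef_rot: [0.0, 0.864, 0.504, 0.0]
wrist_force: [-1.3, 0.9, 4.8]
opening: 0.603
```

```bash
python3 st.py
```

```text
yaw 60.49 pos [ 0.5049 -0.1679  0.0245] F tool x,y,worldz 0.14 -1.57 4.79 T x,y,worldz 0.286 -0.006 -0.041 op 0.6027 q6 -0.029 t 17.2
```

{"op": "move_arm", "data": {
  "motion": [
    [[0,0,0],[0,0,0],60],
    [[0,0,0],[0,0,0],60],
    [[0,0,0],[0,0,0],65],
    [[0,0,0],[0,0,0],70],
    [[0,0,0],[0,0,0],75],
    [[0,0,0],[0,0,0],85],
    [[0,0,0],[0,0,0],95],
    [[0,0,0],[0,0,0],95]
  ]
}}

```text
time_s: 18.2
eef_pos: [0.5045, -0.1677, 0.0239]
eef_rot: [0.0, 0.864, 0.504, 0.0]
wrist_force: [0.0, -0.4, 0.1]
opening: 0.949
```

{"op": "move_arm", "data": {
  "motion": [
    [[0,0,-0.2],[0,0,0],95],
    [[0,0,-0.6],[0,0,0],95],
    [[0,0,-1.2],[0,0,0],95],
    [[0,0,-2.0],[0,0,0],95],
    [[-1.0,0,-3.0],[0,0,0],95],
    [[-2.0,0,-3.0],[0,0,0],95],
    [[-2.5,0,-3.0],[0,0,0],95],
    [[-2.5,0,-3.0],[0,0,0],95]
  ]
}}

```text
time_s: 19.2
eef_pos: [0.4295, -0.3009, 0.2055]
eef_rot: [0.001, 0.865, 0.502, 0.0]
wrist_force: [0.8, 0.4, -0.1]
opening: 0.949
```

```bash
python3 st.py; python3 - <<'E'
from h import *
im=viewer.camera("scene");t=viewer.camera("top")
cv2.imwrite('pics/i.png',np.hstack([cv2.resize(i,(395,395),interpolation=cv2.INTER_CUBIC) for i in(im[160:290,75:205],t[180:310,260:390])]))
for o in spotter.search_frame("scene","cap"): 
    c=np.array(o["centre"])*[512,384];print(round(o["score"],2),c.round(),onz("scene",c,.03).round(3))
E
```

```text
yaw 60.24 pos [ 0.4295 -0.3009  0.2055] F tool x,y,worldz 0.76 0.53 -0.05 T x,y,worldz -0.026 0.002 -0.035 op 0.9494 q6 -0.318 t 19.2
0.76 [138. 223.] [[ 0.508 -0.17   0.03 ]]
0.67 [299. 202.] [[0.71  0.108 0.03 ]]
0.67 [319. 140.] [[0.61  0.306 0.03 ]]
0.6 [179. 333.] [[ 0.761 -0.275  0.03 ]]
```

View pics/i.png

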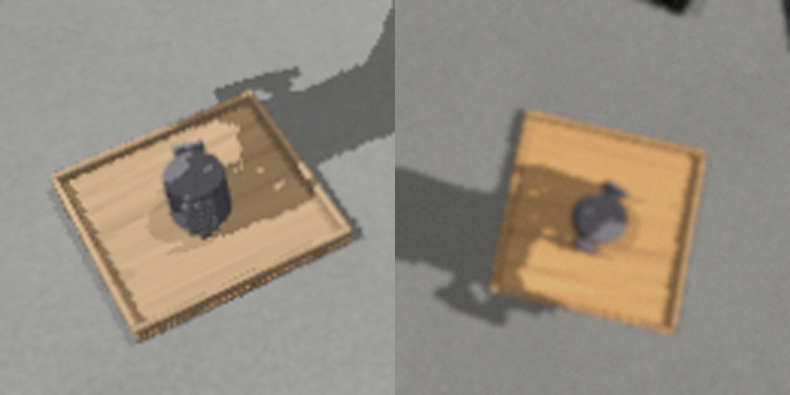

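The cap stands upright near the tray centre (scene px about (140,223), top px about (327,251)), and the gripper is clear.

```bash
python3 -c "
from bench import workorder;print(workorder.hand_in())"
```

```text
the job is handed in; nothing more can be done
None
```

The cap is off the tub and standing right way up in the tray, and I handed the job in at about 19 s of the 72 s allowed. The hand-in gives no verdict.

- **Turning and lifting:** I squeezed the tabs to about 51 mm and turned the cap anticlockwise about 50° until the torque rose to 0.27 Nm at the stop. After backing off about 4.4°, it lifted off with less than 2 N on the wrist.
- **Placing:** I lowered the cap until the wrist read 4.8 N of contact, held it there briefly, then opened the gripper and moved away.
- **Last checks:** Both pictures show the cap upright near the tray centre. The network puts it at about (0.508, -0.170), against a tray centre of about (0.505, -0.168). The gripper is clear of everything.
- **Limits of the checks:** The force on each tab can't be read directly, so I judged the squeeze by the jaw opening. I never went near the mug, stapler or calculator, but I did not measure them again at the end. No check failed. The two cameras differed by about 7 mm on where the cap stood, so I used a position between them and the squeeze went on with almost no side force.

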